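Charge the melting dish and slide it into the melting station

ROBOT

A 7-joint arm with a two-finger parallel gripper is mounted at the origin on the work surface. World frame = base frame: x ahead of the robot, y to its left, z up, the work surface at z = 0. Lengths are in mm, angles in rad, forces in N, time in s.
With the tool pointing down it reaches from about 400 to 900 mm from the base axis. Payload 5.5 kg.
Tool frame: the origin (TCP) lies between the finger pads; the fingertips stand ctrl.tcp_to_tips ahead of it and the grasp point (between the pads) lies 8 mm behind it (ctrl.tcp_to_tips is the distance from the TCP to the fingertips, in mm); z points along the fingers, y is the line along which they close (so a half turn about z gives the same grasp; the last joint's range is limited). The gripper opens to 92 mm and grips with 3 to 60 N. Pads are 19 mm wide; open, the fingers measure 130 mm over their backs; the gripper's body (75 mm by 190 mm) begins 47 mm behind the grasp point.
Start: joints at [1.393, 0.501, -0.427, 1.55, 0.221, 1.138, -0.21], TCP at [277.362, -587.852, 237.729] pointing down, gripper open.
Joint ranges: [-2.88, 2.88], [-0.31, 2.03], [-1.54, 1.56], [0.2, 2.42], [-1.41, 4.55], [0.19, 2.02], [-2.57, 2.57]. Speed limits (rad/s): [2.57, 2.57, 3.14, 3.14, 3.14, 3.14, 3.14].

INTERFACE

Orientations are given as a rotation vector (axis times angle).
In Python, from bench import ctrl, vision, job, recognise, landmark_of gives the robot as it stands.
- The arm moves only by the tool servo_tool, never from a script. Its argument "rows" is one flat list of numbers, 7 for each row, row after row: the finger opening in m, from 0 to 0.0918, then the shift along the tool's x, y, z in m, then the turn, a rotation vector about the tool's x, y, z in degrees. In form: [fingers, x, y, z, rx, ry, rz, fingers, x, y, z, rx, ry, rz, ...]. A call has exactly 5 rows; each row shifts and turns the commanded pose from where the row before left it, along the tool's axes as they then stand; what a row does not reach is not made up. A row lasts 1/12 s, in which the tool goes at most 41.7 mm and 7.16 degrees, less where a joint would pass 70% of its speed; a pose out of reach is approached as far as the arm can. A call with a gripper value outside its range is refused whole. The fingers move at their own pace and stop on an object; "newtons" is the grip in N (left out, the last holds). Time passes only in rows, so rows that do not move let the fingers close, or fill a call up. It gives the time, the measured TCP pose, the force, the opening and the grip force at its end, in the units of the state.
- ctrl.get_state(): the state, without advancing time (a new reading comes with each control period).
- vision.capture(name): name is "scene" or "top" or "wrist"; returns (picture, depth): 384x512x3 uint8, blue, green, red; 384x512 float32, mm along the optical axis (not along the pixel's ray), 0 where there is no reading.
- vision.get_calibration(name): a dict with "mtx" (3x3 intrinsics, pixels), "T" (4x4, takes a point from camera to world coordinates). Camera axes: x right, y down, z forward; pixel columns grow to the right and rows downward; lengths in mm; the calibration is good to about 2 mm. A picture is of the moment at which its call begins: read the wrist's pose just before it. get_calibration takes no time and is no camera call; for the wrist camera it gives the pose at the moment of the call.
- job.finish_job(): hands the job in; it is judged then, once.
Trained networks look in the newest picture that a camera, given by its name, has taken for a name from the list of things; names that differ only in an ending like _2 or _b are one class to them, and where a whole thing is asked for, a point or a joint stands for the part that bears it (a point fixed in the world has none). Each returns a list of dicts, best first, with "confidence" (0 to 1); they miss things now and then, are a little off and sometimes report something else, mostly with a low value. They report only what shows in the picture. A call takes as long as a camera call.
- recognise(camera, label): "rect" ([centre column, centre row, width, height] in pixels, round what is visible of it).
- landmark_of(camera, label): "pixel" ([column, row] in pixels: a listed point, or the origin of a listed thing).
The state is a dict: "clock": time; "qpos": joint angles; "qvel": joint speeds; "joint_torque": joint torques, N m; "eef_pos": TCP position; "ee_rot": TCP orientation; "contact_force": force on the tool from outside, world axes, zero at the start; "wrist_torque": the same for the moment, N m; "gripper_width": opening from 0.0 (shut) to 1.0 (fully open); "grasp_force": force on a finger pad.
Only numpy, scipy, OpenCV 4.12 (cv2) and the standard library are available. Lean on these libraries where they do the work, as an engineer would, in place of code of your own. Each camera call takes 0.05 s, during which the arm holds its last target. There are 200 camera calls.

TASK

Pour all six silver nuggets from the steel cup into the white melting dish where it stands, and set the empty cup upright back on the cork mat it came from. Then slide the loaded dish along the bench, without lifting or tipping it, fully home against the firebrick back stop between the rails of the melting station. Leave the graver holder, the hammer and the scriber where they are.

Things in the scene. Friction and masses are not known exactly. Their poses are not given: they have to be found in the camera images.
- cup: plain steel charging cup, round and slightly flared, outer diameter 60 mm at the foot and 68 mm at the rim, 85 mm tall, wall 3 mm, floor 4 mm, about 0.15 kg, holding the six nuggets. Origin: centre of its underside; z runs up its axis.
- mat: the cork mat that the cup starts on: a round disc of diameter 96 mm, 4 mm thick, fixed to the bench. A second, identical mat carries the graver holder. Origin: centre of its underside, on the bench.
- dish: round white ceramic melting dish, open at the top, outer diameter 124 mm, 42 mm tall, wall 6 mm (inner diameter 112 mm), floor 8 mm thick, about 0.3 kg, standing loose and empty on the bench in front of the melting station. The outer wall is upright above a 10 mm high bevelled foot. Origin: centre of its underside; z up.
- station: fixed melting station: two dark steel side rails (30 mm tall, inner faces 132 mm apart from x = -33 mm on, flared mouth out to x = -63, y = +-93 mm) lead to a pale firebrick back stop (face at x = +62 mm, 60 mm tall, 172 mm wide). Mouth open towards the robot. Origin: on the bench, where the dish's centre is when it touches the stop; x points from mouth to stop.
- holder: bystander: round dark wooden block of diameter 64 mm and hsix 45 mm with three gravers standing in it (98 mm tall in all), on the second cork mat. Origin: centre of its underside.
- hammer: bystander: 220 mm hammer lying on the bench. Origin: under the tool, on the bench.
- file: bystander: 200 mm scriber with a thick handle lying on the bench. Origin: under the tool, on the bench.
- nugget0: one of the six rounded lumps of silver, about 22 mm long and 20 mm thick, 40 g; at the start in the cup. Origin: its middle.
- nugget1: one of the six rounded lumps of silver, about 22 mm long and 20 mm thick, 40 g; at the start in the cup. Origin: its middle.
- nugget2: one of the six rounded lumps of silver, about 22 mm long and 20 mm thick, 40 g; at the start in the cup. Origin: its middle.
- nugget3: one of the six rounded lumps of silver, about 22 mm long and 20 mm thick, 40 g; at the start in the cup. Origin: its middle.
- nugget4: one of the six rounded lumps of silver, about 22 mm long and 20 mm thick, 40 g; at the start in the cup. Origin: its middle.
- nugget5: one of the six rounded lumps of silver, about 22 mm long and 20 mm thick, 40 g; at the start in the cup. Origin: its middle.

How it is judged (in metres and radians):
On the way, in this order (a step that is already met when the one before it is completed fails the run):
1. all six nuggets lie in the dish while the dish is still outside the station (more than 40 mm short of the stop) (horizontal distance between each of nugget0, nugget1, nugget2, nugget3, nugget4, nugget5 and dish below 0.055 m and z of nugget0 in the frame of dish between 0.004 and 0.045 m and z of nugget1 in the frame of dish between 0.004 and 0.045 m and z of nugget2 in the frame of dish between 0.004 and 0.045 m and z of nugget3 in the frame of dish between 0.004 and 0.045 m and z of nugget4 in the frame of dish between 0.004 and 0.045 m and z of nugget5 in the frame of dish between 0.004 and 0.045 m and x of dish in the frame of station below -0.04 m), for 0.2 s.
2. the empty cup stands upright on its cork mat, let go (horizontal distance between cup and mat below 0.03 m and z of cup in the frame of mat below 0.008 m and angle between cup's own z axis and vertical below 0.1 rad and linear speed of cup below 0.02 m/s and contact force between cup and the fingers below 0.1 N), for 0.2 s.
3. the dish, with all six nuggets, is fully home against the back stop (horizontal distance between each of nugget0, nugget1, nugget2, nugget3, nugget4, nugget5 and dish below 0.055 m and z of nugget0 in the frame of dish between 0.004 and 0.045 m and z of nugget1 in the frame of dish between 0.004 and 0.045 m and z of nugget2 in the frame of dish between 0.004 and 0.045 m and z of nugget3 in the frame of dish between 0.004 and 0.045 m and z of nugget4 in the frame of dish between 0.004 and 0.045 m and z of nugget5 in the frame of dish between 0.004 and 0.045 m and x of dish in the frame of station above -0.004 m and y of dish in the frame of station between -0.007 and 0.007 m and angle between dish's own z axis and vertical below 0.05 rad and linear speed of dish below 0.02 m/s), for 0.2 s.
At the end, for the whole second after the job is handed in: All six nuggets lie inside the dish; the dish stands level and at rest between the rails within 4 mm of touching the back stop; the cup stands upright and at rest on its own cork mat, its centre within 30 mm of the mat's centre (all of step 3 and horizontal distance between cup and mat below 0.03 m and z of cup in the frame of mat below 0.008 m and angle between cup's own z axis and vertical below 0.1 rad and linear speed of cup below 0.02 m/s).
It fails at once if the dish is lifted off the bench (by more than 10 mm) or tipped (by more than 0.2 rad) (height (world z) of dish above 0.01 m or angle between dish's own z axis and vertical above 0.2 rad).
It fails at once if the graver holder, the hammer or the scriber is moved by more than 30 mm, or the holder tipped over (distance of any of holder, hammer, file from where it was at the start of the episode above 0.03 m or angle between holder's own z axis and vertical above 0.4 rad).
It also fails if it takes over 72 s, if anything falls off the work surface, if the arm or the gripper's body presses on something with over 40 N, if the wrist force passes 120 N, or if a joint passes its speed limit or range.

## Working session

There is one attempt and no reset: what is moved stays moved. The work goes in short steps, Python scripts to look and compute and a tool call to move; the robot and the scene stay as the last step left them, time stands still between calls to the robot, and variables do not carry over. Pictures are saved under pics/ and viewed, at most 10 in all, crops included, and the job is handed in when it is done.

Besides the shell and the picture viewer there is one more tool, called after "Request:" by a JSON object that holds its "method" and its "body". servo_tool: Moves the arm, as the interface text tells. Its arguments: {"type":"object","properties":{"rows":{"type":"array","items":{"type":"number"}},"newtons":{"type":"number"}},"required":["rows"]}

```bash
mkdir -p pics; cat > h.py <<'E'
import numpy as np, cv2
from bench import ctrl, vision, job, recognise, landmark_of
from scipy.spatial.transform import Rotation as R
def cloud(cam):
    c=vision.get_calibration(cam); im,d=vision.capture(cam)
    K=np.array(c["mtx"]);T=np.array(c["T"])
    v,u=np.mgrid[:384,:512]
    P=np.stack([(u-K[0,2])/K[0,0]*d,(v-K[1,2])/K[1,1]*d,d],-1)@T[:3,:3].T+T[:3,3]
    P[d==0]=np.nan
    return im,P
E
python3 - <<'E'
from h import *
np.set_printoptions(precision=2,suppress=True)
ims=[]
for cam in ("scene","top"):
    im,P=cloud(cam); ims.append(im); np.save(cam+".npy",P); cv2.imwrite(cam+".png",im)
    print(cam,vision.get_calibration(cam)["T"])
    for n in ("cup","mat","dish","station","holder","hammer","file"):
        for f,k in ((recognise,"rect"),(landmark_of,"pixel")):
            for r in f(cam,n)[:2]:
                p=np.array(r[k][:2]).astype(int).clip(0,[511,383]); print(n,k,np.round(r[k]),round(r["confidence"],2),P[p[1],p[0]])
cv2.imwrite("pics/a.png",ims[0]);cv2.imwrite("pics/b.png",ims[1])
s=ctrl.get_state();print(s,ctrl.tcp_to_tips,[x for x in dir(ctrl) if x[0]!='_'])
E
```

```text
scene [[  -0.76    0.36   -0.54 1230.14]
 [   0.65    0.4    -0.64  767.83]
 [  -0.01   -0.84   -0.54  704.9 ]
 [   0.      0.      0.      1.  ]]
cup rect [228. 147.  16.  29.] 0.82 [ 490.41 -273.37   70.57]
cup rect [270. 192.  38.  27.] 0.49 [514.22 -20.35   9.12]
cup pixel [228. 158.] 0.85 [ 490.01 -271.6    30.24]
mat rect [230. 161.  25.   9.] 0.7 [ 480.95 -273.14    9.59]
mat pixel [230. 162.] 0.55 [ 484.99 -274.25    6.39]
dish rect [272. 191.  39.  34.] 0.71 [500.81 -25.37   8.68]
dish pixel [272. 197.] 0.88 [553.41  31.99  36.95]
station rect [223. 218.  80.  52.] 0.74 [702.62 -18.46  -1.05]
station pixel [228. 221.] 0.93 [704.26   3.9    1.19]
holder rect [325. 222.  26.  40.] 0.88 [565.54 256.94  71.32]
holder pixel [323. 236.] 0.69 [574.54 261.9   31.54]
hammer rect [345. 288. 100.  36.] 0.62 [665.47 410.59  16.98]
hammer pixel [343. 290.] 0.98 [674.19 409.01  15.3 ]
file rect [167. 168.  13.  26.] 0.72 [ 694.9  -358.6    25.32]
file rect [325. 224.  24.  40.] 0.55 [564.92 257.12  64.42]
file pixel [169. 166.] 0.62 [ 682.28 -373.23   26.66]
top [[  -0.01   -0.98    0.2  
[... 885 characters left out ...]
4. 166.] 0.72 [654.92 399.55  23.56]
file rect [400. 162.  65.  37.] 0.84 [ 662.44 -400.86   28.19]
file pixel [402. 166.] 0.87 [ 655.39 -414.09    1.52]
file pixel [356. 231.] 0.61 [ 473.32 -263.74   60.06]
{'clock': 1.5, 'qpos': array([ 1.39,  0.5 , -0.43,  1.55,  0.22,  1.14, -0.21]), 'qvel': array([ 0.,  0., -0.,  0.,  0., -0., -0.]), 'joint_torque': array([ -0.  , -56.64,  -5.81, -27.95,  -0.07,   0.02,   0.  ]), 'eef_pos': array([ 277.4 , -587.84,  237.74]), 'ee_rot': array([3.07, 0.69, 0.  ]), 'contact_force': array([ 0.69,  0.18, -0.67]), 'wrist_torque': array([-0.01,  0.01, -0.04]), 'grasp_force': 0.0, 'gripper_width': 0.9995086558546618} 11.0 ['IKError', 'get_state', 'tcp_to_tips']
```

View pics/a.png

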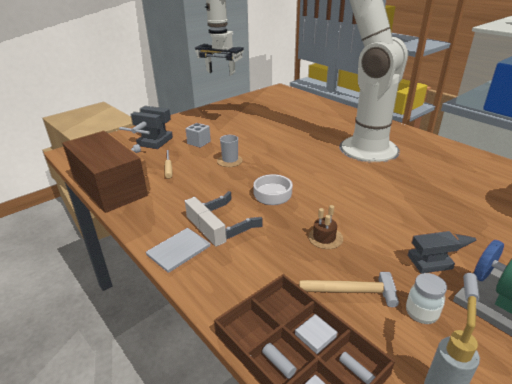

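View pics/b.png

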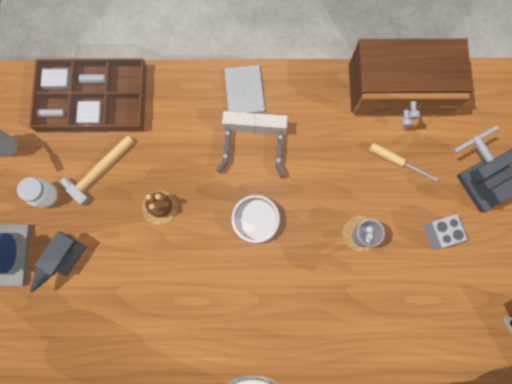

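The scene view shows the cup at (230,148) on its mat, the dish at (272,189), the station at (222,218) and the holder at (325,228). The top view shows the dish at (256,219), the cup at (369,234), the mat at about (358,233), and the station mouth facing down (the robot side).

```bash
cat >> h.py <<'E'
from scipy.optimize import least_squares
def circ(p,r=None):
    p=np.asarray(p)[:,:2]; c0=p.mean(0)
    if r: f=lambda x:np.hypot(*(p-x[:2]).T)-r; x0=c0
    else: f=lambda x:np.hypot(*(p-x[:2]).T)-x[2]; x0=[*c0,40]
    s=least_squares(f,x0,loss="soft_l1",f_scale=2); return np.round(s.x,1),round(float(np.median(abs(f(s.x)))),2),len(p)
def near(P,c,r,z0,z1):
    return P[(np.hypot(P[...,0]-c[0],P[...,1]-c[1])<r)&(P[...,2]>z0)&(P[...,2]<z1)]
E
python3 - <<'E'
from h import *
for cam in ("scene","top"):
    P=np.load(cam+".npy"); im=cv2.imread(cam+".png")
    print(cam,"bench z",np.nanmedian(near(P,(450,-130),60,-20,20)[:,2]))
    for n,c,r in (("cup",(475,-290),60),("dish",(510,-13),80),("holder",(555,240),60)):
        q=near(P,c,r,-10,130); print(n,np.round(np.percentile(q[:,2],[50,90,99]),1))
    for zs in ((15,30),(30,45),(45,60),(60,75),(75,95)):
        q=near(P,(475,-290),60,*zs)
        if len(q)>8: print("cup",zs,circ(q,30+4*np.mean(zs)/85),circ(q))
    q=near(P,(510,-13),80,36,50); print("dish rim",circ(q,59),circ(q))
    q=near(P,(510,-13),80,15,33); print("dish wall",circ(q,62))
    q=near(P,(700,5),130,50,75); 
    if len(q): print("brick top",q.min(0),q.max(0),cv2.minAreaRect(q[:,:2].astype(np.float32)))
    q=near(P,(690,5),110,18,36); q=q[q[:,0]<735]
    for s in (-1,1):
        e=q[(q[:,1]-0)*s>0]; print("rail",s,len(e),np.percentile(e,[2,50,98],axis=0).round(0).tolist())
    if cam=="top":
        q=P[(P[...,2]>52)&(P[...,2]<70)&(abs(P[...,1])<110)&(P[...,0]>700)&(P[...,0]<820)]
        print("brick",len(q),cv2.minAreaRect(q[:,:2].astype(np.float32)))
# mat by colour: intersect rays with z=4
c=vision.get_calibration("top");K=np.array(c["mtx"]);T=np.array(c["T"]);im=cv2.imread("top.png")
def px2w(u,v,z):
    d=T[:3,:3]@[(u-K[0,2])/K[0,0],(v-K[1,2])/K[1,1],1]; return T[:3,3]+d*(z-T[2,3])/d[2]
print("mat est",px2w(357,233,4),"cup rim",px2w(370,234,85),"dish rim",px2w(256,219,42),"brick front corners",px2w(222,127,60),px2w(287,132,60),"rail ends",px2w(221,171,30),px2w(281,175,30), "holder mat",px2w(159,207,4))
a=cv2.resize(im[205:265,325:395],None,fx=8,fy=8,interpolation=cv2.INTER_CUBIC);b=cv2.resize(im[105:250,200:310],None,fx=4,fy=4,interpolation=cv2.INTER_CUBIC)
W=np.zeros((600,800,3),np.uint8);W[:480,:400]=a[:,80:480];W[:580,400:800]=b[:580,20:420];cv2.imwrite("pics/c.png",W)
E
```

```text
scene bench z 1.331825228845105
cup [32.4 82.9 90.7]
dish [13.2 40.9 44.6]
holder [ 13.1  77.4 101.2]
cup (15, 30) (array([ 464.3, -297.4]), 1.24, 56) (array([ 465.3, -296. ,   29.7]), 1.13, 56)
cup (30, 45) (array([ 464.4, -296.9]), 1.03, 57) (array([ 465.5, -295.6,   30.4]), 1.14, 57)
cup (45, 60) (array([ 464.2, -298.5]), 1.46, 62) (array([ 465. , -297.3,   31.3]), 1.53, 62)
cup (60, 75) (array([ 464.9, -296.1]), 1.65, 98) (array([ 465.2, -295.8,   31.6]), 1.39, 98)
cup (75, 95) (array([ 466. , -295.9]), 2.16, 140) (array([ 466. , -295.7,   32.1]), 1.45, 140)
dish rim (array([510.4,  -9.7]), 1.62, 228) (array([510.4,  -9.7,  58.8]), 1.56, 228)
dish wall (array([510.3,  -9.3]), 2.89, 342)
brick top [748.05857036 -94.47744022  50.03830676] [797.71240251  78.36209065  64.21248018] ((773.5892333984375, -7.855888366699219), (173.1967315673828, 36.02760696411133), 84.8638687133789)
rail -1 169 [[628.0, -85.0, 19.0], [681.0, -72.0, 29.0], [730.0, -66.0, 34.0]]
rail 1 193 [[646.0, 62.0, 19.0], [686.0, 74.0, 29.0], [733.0, 91.0, 33.0]]
top bench z 0.01253059917007704
cup [ 5.7 78.3 91.2]
d
[... 798 characters left out ...]
37.72945022583008), 85.59801483154297)
rail -1 185 [[625.0, -83.0, 20.0], [676.0, -75.0, 30.0], [730.0, -67.0, 34.0]]
rail 1 179 [[640.0, 63.0, 21.0], [681.0, 73.0, 30.0], [732.0, 92.0, 35.0]]
brick 846 ((770.6630859375, -8.08306884765625), (172.21177673339844, 37.72945022583008), 85.59801483154297)
mat est [ 471.57763758 -280.78884018    4.        ] cup rim [ 460.31271556 -295.13675937   85.        ] dish rim [505.66041191 -12.13870673  42.        ] brick front corners [750.38542271  76.80541607  60.        ] [735.35702555 -95.8381876   60.        ] rail ends [637.39087664  80.79208008  30.        ] [625.35506997 -79.60618617  30.        ] holder mat [545.18373887 248.8705935    4.        ]
```

View pics/c.png

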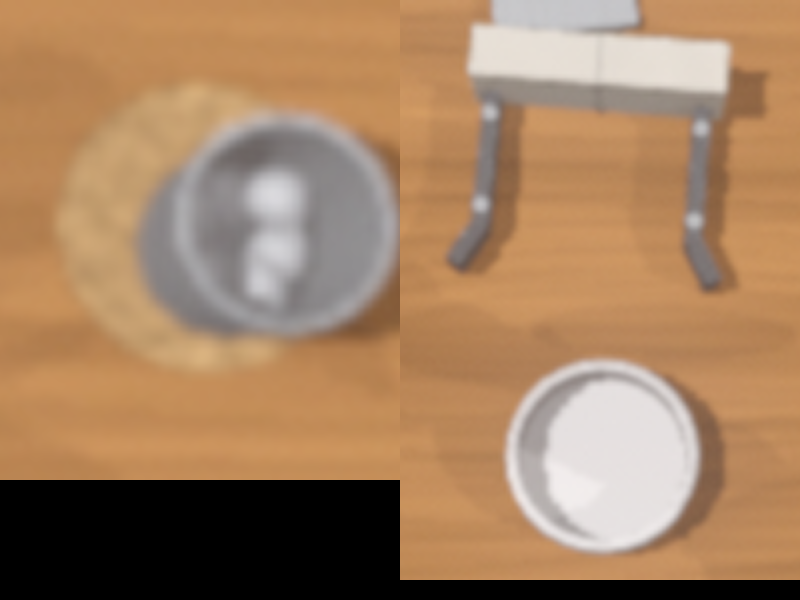

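Request:
{"method": "servo_tool", "body": {"rows": [0.0918, 0, 0, 0, 0, 0, -6.5, 0.0918, 0, 0, 0, 0, 0, -6.5, 0.0918, 0, 0, 0, 0, 0, -6.5, 0.0918, 0, 0, 0, 0, 0, -6.5, 0.0918, 0, 0, 0, 0, 0, -6.5], "newtons": 30}}

```text
clock: 1.92
eef_pos: [277.3, -587.9, 237.8]
ee_rot: [2.747, 1.525, -0.0]
contact_force: [0.0, -0.2, 0.7]
gripper_width: 1.001
grasp_force: 0.0
```

Request:
{"method": "servo_tool", "body": {"rows": [0.0918, 0, 0, 0, 0, 0, -6.5, 0.0918, 0, 0, 0, 0, 0, -6.5, 0.0918, 0, 0, 0, 0, 0, -6.5, 0.0918, 0, 0, 0, 0, 0, -6.5, 0.0918, 0, 0, 0, 0, 0, -6.5]}}

```text
clock: 2.33
eef_pos: [277.3, -587.9, 237.8]
ee_rot: [2.21, 2.232, -0.0]
contact_force: [0.1, -0.1, -0.4]
gripper_width: 1.002
grasp_force: 0.0
```

Request:
{"method": "servo_tool", "body": {"rows": [0.0918, 0.03, 0.03, 0, 0, 0, 0, 0.0918, 0.03, 0.03, 0, 0, 0, 0, 0.0918, 0.03, 0.03, 0, 0, 0, 0, 0.0918, 0.03, 0.03, 0, 0, 0, 0, 0.0918, 0.03, 0.03, 0, 0, 0, 0]}}

```text
clock: 2.75
eef_pos: [425.0, -438.6, 238.0]
ee_rot: [2.217, 2.225, -0.0]
contact_force: [1.4, -0.0, 0.3]
gripper_width: 1.002
grasp_force: 0.0
```

Request:
{"method": "servo_tool", "body": {"rows": [0.0918, 0, 0, 0, 0, 6, 0, 0.0918, 0, 0, 0, 0, 6, 0, 0.0918, 0, 0, 0, 0, 6, 0, 0.0918, 0, 0, 0, 0, 6, 0, 0.0918, 0, 0, 0, 0, 6, 0]}}

```text
clock: 3.17
eef_pos: [424.1, -440.7, 238.6]
ee_rot: [-1.921, -1.929, -0.519]
contact_force: [1.3, 0.6, -1.0]
gripper_width: 1.001
grasp_force: 0.0
```

Request:
{"method": "servo_tool", "body": {"rows": [0.0918, 0, 0, 0, 0, 5, 0, 0.0918, 0, 0, 0, 0, 5, 0, 0.0918, 0, 0, 0, 0, 5, 0, 0.0918, 0, 0, 0, 0, 5, 0, 0.0918, 0, 0, 0, 0, 5, 0]}}

```text
clock: 3.58
eef_pos: [423.8, -440.8, 237.6]
ee_rot: [-1.638, -1.644, -0.856]
contact_force: [0.4, -0.2, 0.4]
gripper_width: 1.004
grasp_force: 0.0
```

```bash
cat >> h.py <<'E'
np.set_printoptions(precision=3,suppress=True)
def st():
    s=ctrl.get_state(); print("t",s["clock"],"p",s["eef_pos"],"q",s["qpos"],"F",s["contact_force"],"w",s["gripper_width"],s["grasp_force"])
    M=R.from_rotvec(s["ee_rot"]).as_matrix(); print("y",M[:,1],"z",M[:,2]); return np.array(s["eef_pos"]),M
def go(p,Rt=None):
    x,M=st(); print("tool shift mm",(M.T@(np.array(p)-x)))
    if Rt is not None: print("turn deg",np.degrees(R.from_matrix(M.T@Rt).as_rotvec()))
def tilt(a): # tool y=+world x, z tilted a deg to +y
    a=np.radians(a); y=np.array([1,0,0.]); z=np.array([0,np.sin(a),-np.cos(a)]); return np.stack([np.cross(y,z),y,z],1)
E
python3 -c "
from h import *
T=tilt(55);c=np.array([464,-294.5,64])+5*T[:,2]
go(c-120*T[:,2],T)"
```

```text
t 3.5833 p [ 423.818 -440.756  237.646] q [ 1.343  1.079 -0.751  1.012 -0.051  1.911  0.68 ] F [ 0.432 -0.242  0.392] w 1.0039242203855936 0.0
y [1.    0.003 0.   ] z [-0.003  0.821 -0.571]
tool shift mm [-58.777  40.323 104.113]
turn deg [-0.147 -0.185  0.124]
```

Request:
{"method": "servo_tool", "body": {"rows": [0.0918, -0.012, 0.008, 0.02, 0, 0, 0, 0.0918, -0.012, 0.008, 0.021, 0, 0, 0, 0.0918, -0.012, 0.008, 0.021, 0, 0, 0, 0.0918, -0.012, 0.008, 0.021, 0, 0, 0, 0.0918, -0.011, 0.008, 0.021, 0, 0, 0]}}

```text
clock: 4.0
eef_pos: [463.9, -388.2, 128.2]
ee_rot: [-1.64, -1.646, -0.853]
contact_force: [0.1, -0.5, 0.3]
gripper_width: 0.998
grasp_force: 0.0
```

Request:
{"method": "servo_tool", "body": {"rows": [0.0918, 0, 0, 0, 0, 0, 0, 0.0918, 0, 0, 0, 0, 0, 0, 0.0918, 0, 0, 0, 0, 0, 0, 0.0918, 0, 0, 0, 0, 0, 0, 0.0918, 0, 0, 0, 0, 0, 0]}}

```text
clock: 4.42
eef_pos: [463.8, -390.1, 131.2]
ee_rot: [-1.642, -1.648, -0.854]
contact_force: [0.0, 0.1, -1.0]
gripper_width: 1.001
grasp_force: 0.0
```

```bash
python3 -c "
from h import *
T=tilt(55);c=np.array([464,-294.5,64])+5*T[:,2]
im,P=cloud('wrist');cv2.imwrite('pics/d.png',im)
for zs in ((30,45),(45,60),(60,75),(75,95)):
    q=near(P,(464,-295),60,*zs)
    if len(q)>8: print('cup',zs,circ(q,30+4*(np.mean(zs)-4)/85),circ(q))
go(c,T)"
```

```text
cup (30, 45) (array([ 463.5, -298.1]), 2.22, 1058) (array([ 464.2, -297.5,   29.4]), 0.8, 1058)
cup (45, 60) (array([ 464.8, -297.3]), 1.8, 1124) (array([ 464.9, -297. ,   30.5]), 0.37, 1124)
cup (60, 75) (array([ 464.8, -297.4]), 1.85, 1378) (array([ 464.9, -297. ,   31.2]), 0.37, 1378)
cup (75, 95) (array([ 464.9, -296.8]), 1.96, 2117) (array([ 464.9, -296.8,   31.8]), 0.52, 2117)
t 4.4667 p [ 463.756 -389.828  131.031] q [ 1.294  1.16  -0.736  1.123 -0.022  1.706  0.694] F [-1.327  0.148 -0.686] w 1.0012288352976062 0.0
y [1.    0.003 0.001] z [-0.002  0.818 -0.575]
tool shift mm [  0.043   0.445 121.536]
turn deg [-0.095  0.13   0.148]
```

View pics/d.png

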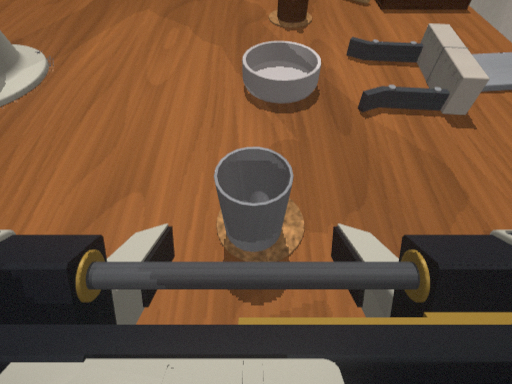

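The wrist view shows the cup at (254,195), centred between the fingers on its mat at (260,222). The dish is at (282,72), with the station at the upper right.

Request:
{"method": "servo_tool", "body": {"rows": [0.0918, 0, 0.001, 0.024, 0, 0, 0, 0.0918, 0, 0, 0.024, 0, 0, 0, 0.0918, 0, 0, 0.024, 0, 0, 0, 0.0918, 0, 0, 0.024, 0, 0, 0, 0.0918, 0, 0, 0.024, 0, 0, 0]}}

```text
clock: 4.88
eef_pos: [464.4, -290.3, 61.1]
ee_rot: [-1.641, -1.647, -0.853]
contact_force: [0.0, 0.4, -0.0]
gripper_width: 1.0
grasp_force: 0.0
```

Request:
{"method": "servo_tool", "body": {"rows": [0.0918, 0, 0, 0, 0, 0, 0, 0.0918, 0, 0, 0, 0, 0, 0, 0.05, 0, 0, 0, 0, 0, 0, 0.05, 0, 0, 0, 0, 0, 0, 0.05, 0, 0, 0, 0, 0, 0], "newtons": 35}}

```text
clock: 5.3
eef_pos: [464.8, -291.8, 61.5]
ee_rot: [-1.642, -1.647, -0.854]
contact_force: [-0.0, 0.2, 0.8]
gripper_width: 0.829
grasp_force: 0.0
```

Request:
{"method": "servo_tool", "body": {"rows": [0.05, 0, 0, 0, 0, 0, 0, 0.05, 0, 0, 0, 0, 0, 0, 0.05, 0, 0, 0, 0, 0, 0, 0.05, 0, 0, 0, 0, 0, 0, 0.05, 0, 0, 0, 0, 0, 0]}}

```text
clock: 5.72
eef_pos: [464.5, -290.8, 61.4]
ee_rot: [-1.64, -1.647, -0.854]
contact_force: [-0.1, -3.4, 4.6]
gripper_width: 0.717
grasp_force: 34.9
```

```bash
python3 -c "
from h import *
st()"
```

```text
t 5.7167 p [ 464.528 -290.804   61.425] q [ 1.293  1.161 -0.743  1.379 -0.02   1.451  0.693] F [-0.143 -3.351  4.557] w 0.7170224205727963 34.90608219872229
y [1.    0.004 0.001] z [-0.003  0.819 -0.574]
```

Request:
{"method": "servo_tool", "body": {"rows": [0.05, 0.008, 0, -0.0056, 0, 0, 0, 0.05, 0.018, 0, -0.0126, 0, 0, 0, 0.05, 0.02, 0, -0.014, 0, 0, 0, 0.05, 0.024, 0, -0.0168, 0, 0, 0, 0.05, 0.02, 0, -0.014, 0, 0, 0]}}

```text
clock: 6.13
eef_pos: [464.1, -289.4, 171.7]
ee_rot: [-1.638, -1.646, -0.852]
contact_force: [0.4, -0.4, -3.5]
gripper_width: 0.72
grasp_force: 35.0
```

Request:
{"method": "servo_tool", "body": {"rows": [0.05, 0, 0, 0, 0, 0, 0, 0.05, 0, 0, 0, 0, -4, 0, 0.05, 0, 0, 0, 0, -4, 0, 0.05, 0, 0, 0, 0, -4, 0, 0.05, 0, 0, 0, 0, -4, 0]}}

```text
clock: 6.55
eef_pos: [463.5, -289.9, 169.2]
ee_rot: [-1.825, -1.833, -0.642]
contact_force: [-0.5, -0.2, -3.3]
gripper_width: 0.721
grasp_force: 35.0
```

Request:
{"method": "servo_tool", "body": {"rows": [0.05, 0, 0, 0, 0, -4, 0, 0.05, 0, 0, 0, 0, -4, 0, 0.05, 0, 0, 0, 0, -4, 0, 0.05, 0, 0, 0, 0, -4, 0, 0.05, 0, 0, 0, 0, -3, 0]}}

```text
clock: 6.97
eef_pos: [463.7, -288.6, 170.1]
ee_rot: [-2.026, -2.039, -0.354]
contact_force: [-0.7, 0.5, -3.8]
gripper_width: 0.721
grasp_force: 35.0
```

```bash
python3 -c "
from h import *
im,P=cloud('scene');cv2.imwrite('pics/e.png',im[60:260,150:350].repeat(3,0).repeat(3,1))
go([508.5,-54,135],tilt(0))"
```

```text
t 7.0167 p [ 464.371 -286.562  171.093] q [ 1.225  0.629 -0.768  1.702  0.138  1.146  0.464] F [-0.046  3.775 -3.13 ] w 0.7182395670425761 34.963116279104725
y [ 1.    0.01 -0.  ] z [-0.004  0.338 -0.941]
tool shift mm [206.273  46.471 112.37 ]
turn deg [ -0.114 -19.744   0.567]
```

View pics/e.png

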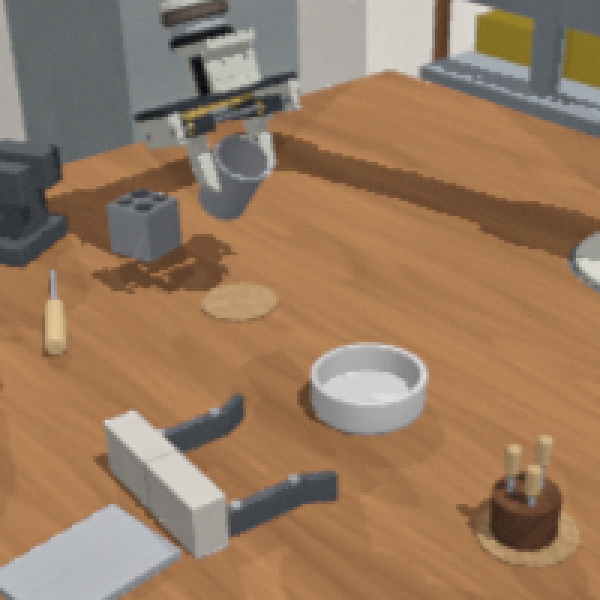

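The cup is held and tilted about 35° at crop (237,178), the mat is free at crop (240,301), and the dish is empty at crop (368,388).

Request:
{"method": "servo_tool", "body": {"rows": [0.05, 0, 0, 0, 0, -4, 0, 0.05, 0, 0, 0, 0, -4, 0, 0.05, 0, 0, 0, 0, -4, 0, 0.05, 0, 0, 0, 0, -4, 0, 0.05, 0, 0, 0, 0, -4, 0]}}

```text
clock: 7.43
eef_pos: [463.3, -289.4, 169.7]
ee_rot: [-2.216, -2.226, 0.002]
contact_force: [0.5, -0.0, -3.6]
gripper_width: 0.718
grasp_force: 34.9
```

Request:
{"method": "servo_tool", "body": {"rows": [0.05, 0.01, 0.002, 0, 0, 0, 0, 0.05, 0.025, 0.005, 0, 0, 0, 0, 0.05, 0.03, 0.005, 0, 0, 0, 0, 0.05, 0.03, 0.006, 0, 0, 0, 0, 0.05, 0.03, 0.006, 0, 0, 0, 0]}}

```text
clock: 7.85
eef_pos: [486.8, -163.0, 169.7]
ee_rot: [-2.214, -2.222, -0.001]
contact_force: [0.6, 0.6, -3.0]
gripper_width: 0.719
grasp_force: 34.9
```

Request:
{"method": "servo_tool", "body": {"rows": [0.05, 0.03, 0.005, 0.004, 0, 0, 0, 0.05, 0.028, 0.005, 0.01, 0, 0, 0, 0.05, 0.025, 0.005, 0.01, 0, 0, 0, 0.05, 0.015, 0.004, 0.008, 0, 0, 0, 0.05, 0.008, 0.001, 0.004, 0, 0, 0]}}

```text
clock: 8.27
eef_pos: [506.4, -55.2, 133.2]
ee_rot: [-2.209, -2.226, -0.001]
contact_force: [-0.0, -0.5, -4.1]
gripper_width: 0.72
grasp_force: 34.9
```

Request:
{"method": "servo_tool", "body": {"rows": [0.05, 0, 0, 0, 0, 0, 0, 0.05, 0, 0, 0, 0, 0, 0, 0.05, 0, 0, 0, 0, 0, 0, 0.05, 0, 0, 0, 0, 0, 0, 0.05, 0, 0, 0, 0, 0, 0]}}

```text
clock: 8.68
eef_pos: [507.4, -60.4, 135.1]
ee_rot: [2.219, 2.223, -0.0]
contact_force: [-0.5, -0.8, -4.2]
gripper_width: 0.718
grasp_force: 34.9
```

```bash
python3 -c "
from h import *
im,P=cloud('top');cv2.imwrite('top2.png',im)
hsv=cv2.cvtColor(im,cv2.COLOR_BGR2HSV)
print(hsv[233,350:370:6].tolist(),hsv[233,335].tolist(),hsv[250,360].tolist())
q=near(P,(508,-9),80,36,50)
print(circ(q,59))
go([508.5,-54,105],tilt(-5))"
```

```text
[[16, 103, 203], [17, 106, 195], [16, 109, 148], [16, 112, 143]] [27, 15, 191] [17, 108, 206]
(array([506.8,  -9.5]), 1.57, 180)
t 8.7333 p [507.342 -60.137 135.076] q [ 0.661  0.456 -0.729  1.978  0.4    0.853 -0.283] F [-0.295  0.548 -3.721] w 0.7238284707455649 34.94413789187092
y [1.    0.002 0.   ] z [ 0. -0. -1.]
tool shift mm [ 6.149  1.163 30.073]
turn deg [ 0.025 -4.972  0.136]
```

Request:
{"method": "servo_tool", "body": {"rows": [0.05, 0.002, 0, 0.006, 0, 0, 0, 0.05, 0.002, 0, 0.008, 0, 0, 0, 0.05, 0.002, 0.001, 0.008, 0, 0, 0, 0.05, 0, 0, 0.006, 0, -2, 0, 0.05, 0, 0, 0.002, 0, -3, 0]}}

```text
clock: 9.15
eef_pos: [507.1, -54.3, 102.8]
ee_rot: [2.176, 2.179, -0.099]
contact_force: [-0.3, 0.0, -4.4]
gripper_width: 0.719
grasp_force: 34.9
```

Request:
{"method": "servo_tool", "body": {"rows": [0.05, 0, 0, 0, 0, -3, 0, 0.05, 0, 0, 0, 0, -4, 0, 0.05, 0, 0, 0, 0, -4, 0, 0.05, 0, 0, 0, 0, -4, 0, 0.05, 0, 0, 0, 0, -4, 0]}}

```text
clock: 9.57
eef_pos: [508.5, -52.0, 104.2]
ee_rot: [1.983, 1.993, -0.423]
contact_force: [-0.8, -0.3, -3.7]
gripper_width: 0.712
grasp_force: 34.9
```

Request:
{"method": "servo_tool", "body": {"rows": [0.05, 0, 0, 0, 0, -2, 0, 0.05, 0, 0, 0, 0, -2, 0, 0.05, 0, 0, 0, 0, -2, 0, 0.05, 0, 0, 0, 0, -2, 0, 0.05, 0, 0, 0, 0, -2, 0]}}

```text
clock: 9.98
eef_pos: [508.3, -51.6, 103.6]
ee_rot: [1.877, 1.889, -0.574]
contact_force: [-0.2, 0.2, -4.5]
gripper_width: 0.717
grasp_force: 34.9
```

```bash
python3 -c "
from h import *
st()"
```

```text
t 9.9833 p [508.273 -51.638 103.566] q [ 0.037  0.58  -0.456  1.985  0.912  1.116 -1.003] F [-0.213  0.219 -4.483] w 0.7173785378811542 34.88104664662387
y [ 1.     0.006 -0.   ] z [ 0.003 -0.559 -0.829]
```

Request:
{"method": "servo_tool", "body": {"rows": [0.05, 0.0017, 0, -0.0011, 0, -2, 0, 0.05, 0.0017, 0, -0.0011, 0, -2, 0, 0.05, 0.0017, 0, -0.0011, 0, -2, 0, 0.05, 0.0017, 0, -0.0011, 0, -2, 0, 0.05, 0.0017, 0, -0.0011, 0, -2, 0]}}

```text
clock: 10.4
eef_pos: [508.3, -41.5, 102.5]
ee_rot: [1.766, 1.776, -0.713]
contact_force: [0.5, -0.1, -4.1]
gripper_width: 0.718
grasp_force: 34.9
```

Request:
{"method": "servo_tool", "body": {"rows": [0.05, 0.0017, 0, -0.0011, 0, -2, 0, 0.05, 0.0017, 0, -0.0011, 0, -2, 0, 0.05, 0.0017, 0, -0.0011, 0, -2, 0, 0.05, 0.0017, 0, -0.0011, 0, -2, 0, 0.05, 0.0017, 0, -0.0011, 0, -2, 0]}}

```text
clock: 10.82
eef_pos: [508.4, -31.8, 99.8]
ee_rot: [1.649, 1.66, -0.84]
contact_force: [-0.3, -0.9, -3.5]
gripper_width: 0.717
grasp_force: 34.9
```

Request:
{"method": "servo_tool", "body": {"rows": [0.05, 0, 0, 0, 0, 0, 0, 0.05, 0, 0, 0, 0, 0, 0, 0.05, 0, 0, 0, 0, 0, 0, 0.05, 0, 0, 0, 0, 0, 0, 0.05, 0, 0, 0, 0, 0, 0]}}

```text
clock: 11.23
eef_pos: [508.5, -33.6, 101.7]
ee_rot: [1.652, 1.657, -0.84]
contact_force: [-0.3, -0.9, -2.2]
gripper_width: 0.716
grasp_force: 34.9
```

```bash
python3 -c "
from h import *
im,P=cloud('top');im2,P=cloud('scene')
a=im[180:260,215:295].repeat(5,0).repeat(5,1);b=im2[140:220,230:310].repeat(5,0).repeat(5,1)
cv2.imwrite('pics/f.png',np.hstack([a,b]))
st()"
```

```text
t 11.3333 p [508.418 -33.487 101.735] q [-0.223  0.77  -0.365  1.895  1.015  1.413 -1.23 ] F [-0.044  0.846 -1.66 ] w 0.7181646098942756 34.90990281337872
y [1.    0.004 0.001] z [ 0.004 -0.809 -0.588]
```

View pics/f.png

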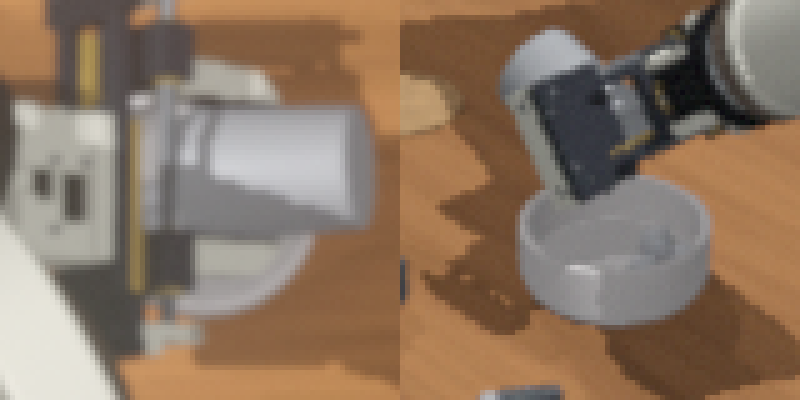

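The cup (left view, top camera) is over the dish at about 109° tilt. In the scene view at (655,245) nuggets are in the dish. The force suggests the cup is nearly empty, so I'll tilt further to be sure.

Request:
{"method": "servo_tool", "body": {"rows": [0.05, 0, 0, 0, 0, -3, 0, 0.05, 0, 0, 0, 0, -3, 0, 0.05, 0, 0, 0, 0, -3, 0, 0.05, 0, 0, 0, 0, -3, 0, 0.05, 0, 0, 0, 0, 0, 0]}}

```text
clock: 11.75
eef_pos: [507.6, -32.2, 99.8]
ee_rot: [1.504, 1.515, -0.98]
contact_force: [-0.0, 0.8, -2.0]
gripper_width: 0.718
grasp_force: 34.9
```

Request:
{"method": "servo_tool", "body": {"rows": [0.05, 0, 0, 0, 0, 0, 0, 0.05, 0, 0, 0, 0, 0, 0, 0.05, 0, 0, 0, 0, 0, 0, 0.05, 0, 0, 0, 0, 0, 0, 0.05, 0, 0, 0, 0, 0, 0]}}

```text
clock: 12.17
eef_pos: [508.4, -33.5, 101.9]
ee_rot: [1.508, 1.513, -0.977]
contact_force: [-0.2, -0.6, -1.1]
gripper_width: 0.719
grasp_force: 34.9
```

Request:
{"method": "servo_tool", "body": {"rows": [0.05, 0, 0, 0, 0, 0, 0, 0.05, 0, 0, 0, 0, 0, 0, 0.05, 0, 0, 0, 0, 0, 0, 0.05, 0, 0, 0, 0, 0, 0, 0.05, 0, 0, 0, 0, 0, 0]}}

```text
clock: 12.58
eef_pos: [508.2, -33.1, 101.3]
ee_rot: [1.507, 1.513, -0.978]
contact_force: [0.8, 0.0, -1.9]
gripper_width: 0.718
grasp_force: 34.9
```

```bash
python3 -c "
from h import *
st()
im=cv2.imread('top2.png');hsv=cv2.cvtColor(im,cv2.COLOR_BGR2HSV)
c=vision.get_calibration('top');K=np.array(c['mtx']);T=np.array(c['T'])
m=np.zeros((384,512),np.uint8);w=hsv[200:270,325:395];print(np.median(w,axis=(0,1)))
print(hsv[212:258:5,360].tolist()); print(hsv[233,340:382:4].tolist())"
```

```text
t 12.5833 p [508.188 -33.084 101.256] q [-0.332  0.895 -0.3    1.833  1.047  1.569 -1.305] F [ 0.754  0.049 -1.93 ] w 0.7180688749406122 34.905303273699246
y [ 1.     0.005 -0.   ] z [ 0.004 -0.914 -0.407]
[ 15. 115. 164.]
[[13, 132, 135], [15, 111, 142], [16, 111, 138], [16, 110, 151], [15, 108, 146], [17, 105, 196], [17, 104, 208], [17, 102, 209], [15, 130, 192], [14, 132, 186]]
[[25, 17, 177], [17, 43, 167], [17, 104, 199], [17, 104, 198], [17, 106, 195], [15, 107, 148], [16, 109, 143], [16, 112, 143], [15, 113, 145], [15, 116, 136], [13, 141, 127]]
```

Request:
{"method": "servo_tool", "body": {"rows": [0.05, -0.01, 0, -0.0044, 0, 0, 0, 0.05, -0.015, 0, -0.0067, 0, 0, 0, 0.05, -0.018, 0, -0.008, 0, 0, 0, 0.05, -0.018, 0, -0.008, 0, 0, 0, 0.05, -0.012, 0, -0.0055, 0, 0, 0]}}

```text
clock: 13.0
eef_pos: [508.5, -32.9, 183.6]
ee_rot: [1.507, 1.512, -0.977]
contact_force: [-0.7, 0.1, -2.2]
gripper_width: 0.724
grasp_force: 34.9
```

Request:
{"method": "servo_tool", "body": {"rows": [0.05, 0, 0, 0, 0, 6, 0, 0.05, 0, 0, 0, 0, 6, 0, 0.05, 0, 0, 0, 0, 6, 0, 0.05, 0, 0, 0, 0, 6, 0, 0.05, 0, 0, 0, 0, 6, 0]}}

```text
clock: 13.42
eef_pos: [508.4, -32.3, 182.3]
ee_rot: [1.858, 1.868, -0.597]
contact_force: [0.2, 0.0, -2.0]
gripper_width: 0.722
grasp_force: 34.9
```

Request:
{"method": "servo_tool", "body": {"rows": [0.05, 0, 0, 0, 0, 6, 0, 0.05, 0, 0, 0, 0, 6, 0, 0.05, 0, 0, 0, 0, 6, 0, 0.05, 0, 0, 0, 0, 6, 0, 0.05, 0, 0, 0, 0, 6, 0]}}

```text
clock: 13.83
eef_pos: [508.3, -33.1, 182.7]
ee_rot: [2.162, 2.174, -0.107]
contact_force: [-1.4, -0.3, -2.8]
gripper_width: 0.717
grasp_force: 34.9
```

Request:
{"method": "servo_tool", "body": {"rows": [0.05, 0, 0, 0, 0, 6, 0, 0.05, -0.02, -0.003, 0, 0, 0, 0, 0.05, -0.03, -0.006, 0, 0, 0, 0, 0.05, -0.03, -0.006, 0, 0, 0, 0, 0.05, -0.03, -0.006, 0, 0, 0, 0]}}

```text
clock: 14.25
eef_pos: [486.3, -144.6, 181.5]
ee_rot: [-2.216, -2.227, 0.002]
contact_force: [1.0, 0.1, -1.8]
gripper_width: 0.72
grasp_force: 34.9
```

Request:
{"method": "servo_tool", "body": {"rows": [0.05, -0.03, -0.006, 0, 0, 0, 0, 0.05, -0.03, -0.006, 0, 0, 0, 0, 0.05, -0.03, -0.006, 0, 0, 0, 0, 0.05, -0.03, -0.004, 0, 0, 0, 0, 0.05, -0.02, 0, 0, 0, 0, 0]}}

```text
clock: 14.67
eef_pos: [463.6, -286.9, 181.3]
ee_rot: [-2.219, -2.223, 0.005]
contact_force: [0.6, 0.6, -1.0]
gripper_width: 0.72
grasp_force: 34.9
```

```bash
python3 -c "
from h import *
im,P=cloud('top');np.save('top3.npy',P);cv2.imwrite('top3.png',im)
im2,P2=cloud('scene');cv2.imwrite('scene3.png',im2)
a=im[180:260,215:295].repeat(5,0).repeat(5,1);b=im2[150:230,230:310].repeat(5,0).repeat(5,1)
cv2.imwrite('pics/g.png',np.hstack([a,b]))
print(circ(near(P,(508,-9),80,36,50),59),circ(near(P2,(508,-9),80,36,50),59))
c=vision.get_calibration('scene');K=np.array(c['mtx']);T=np.array(c['T'])
hsv=cv2.cvtColor(im2,cv2.COLOR_BGR2HSV);print(hsv[160,212:250:3].tolist())
d=T[:3,:3]@[(230-K[0,2])/K[0,0],(160.3-K[1,2])/K[1,1],1]; print('mat',T[:3,3]+d*(4-T[2,3])/d[2])
go([464.5,-290.8,171],tilt(55))"
```

```text
(array([507.1,  -9.2]), 1.72, 360) (array([510.6,  -9.8]), 1.79, 237)
[[14, 137, 168], [13, 131, 175], [16, 105, 184], [17, 103, 191], [17, 102, 195], [16, 102, 188], [16, 102, 193], [16, 104, 196], [16, 103, 190], [17, 103, 189], [16, 116, 173], [13, 131, 173], [14, 134, 175]]
mat [ 471.588 -285.88     4.   ]
t 14.7667 p [ 464.102 -288.199  181.265] q [ 0.905  0.392 -0.493  1.865  0.229  0.941  0.305] F [-0.541  0.164 -2.114] w 0.7206119551742698 34.9438397353515
y [ 1.    -0.002 -0.002] z [-0.002 -0.002 -1.   ]
tool shift mm [-2.576  0.421 10.27 ]
turn deg [-0.03  55.132 -0.157]
```

View pics/g.png

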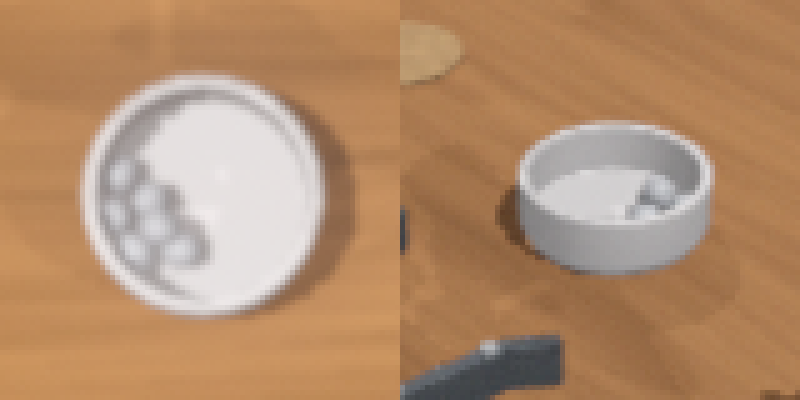

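The left view shows all six nuggets in the dish, grouped near (122–183,175–250). Next I'll put the cup back.

Request:
{"method": "servo_tool", "body": {"rows": [0.05, 0, 0, 0, 0, 5, 0, 0.05, 0, 0, 0, 0, 5, 0, 0.05, 0, 0, 0, 0, 5, 0, 0.05, 0, 0, 0, 0, 5, 0, 0.05, 0, 0, 0, 0, 5, 0]}}

```text
clock: 15.18
eef_pos: [466.3, -282.5, 182.3]
ee_rot: [-1.971, -1.984, -0.441]
contact_force: [0.0, 0.1, -2.7]
gripper_width: 0.717
grasp_force: 35.0
```

Request:
{"method": "servo_tool", "body": {"rows": [0.05, 0, 0, 0, 0, 6, 0, 0.05, 0, 0, 0, 0, 6, 0, 0.05, 0, 0, 0, 0, 6, 0, 0.05, 0, 0, 0, 0, 6, 0, 0.05, 0, 0, 0, 0, 6.1, 0]}}

```text
clock: 15.6
eef_pos: [466.2, -283.5, 182.0]
ee_rot: [-1.635, -1.644, -0.857]
contact_force: [-0.1, 1.5, -1.3]
gripper_width: 0.719
grasp_force: 35.0
```

Request:
{"method": "servo_tool", "body": {"rows": [0.05, 0, 0, 0, 0, 0, 0, 0.05, 0, 0, 0, 0, 0, 0, 0.05, 0, 0, 0, 0, 0, 0, 0.05, 0, 0, 0, 0, 0, 0, 0.05, 0, 0, 0, 0, 0, 0]}}

```text
clock: 16.02
eef_pos: [467.2, -282.4, 183.6]
ee_rot: [-1.638, -1.652, -0.853]
contact_force: [0.3, -0.3, -1.1]
gripper_width: 0.719
grasp_force: 35.0
```

```bash
python3 -c "
from h import *
go([469.5,-285,71.5],tilt(55))"
```

```text
t 16.0167 p [ 467.246 -282.359  183.558] q [ 1.214  0.924 -0.606  1.408 -0.235  1.57   0.74 ] F [ 0.257 -0.283 -1.108] w 0.7191560675262607 34.979651411413215
y [1.    0.007 0.002] z [-0.004  0.818 -0.576]
tool shift mm [-93.162   1.964  62.337]
turn deg [-0.251  0.145  0.346]
```

Request:
{"method": "servo_tool", "body": {"rows": [0.05, -0.02, 0.002, 0.0134, 0, 0, 0.3, 0.05, -0.022, 0, 0.0147, 0, 0, 0, 0.05, -0.022, 0, 0.0147, 0, 0, 0, 0.05, -0.019, 0, 0.0127, 0, 0, 0, 0.05, -0.0102, 0, 0.0068, 0, 0, 0]}}

```text
clock: 16.43
eef_pos: [467.4, -285.0, 68.0]
ee_rot: [-1.642, -1.642, -0.849]
contact_force: [-0.6, 1.4, -2.0]
gripper_width: 0.717
grasp_force: 35.0
```

Request:
{"method": "servo_tool", "body": {"rows": [0.05, 0, 0, 0, 0, 0, 0, 0.05, 0, 0, 0, 0, 0, 0, 0.05, 0, 0, 0, 0, 0, 0, 0.05, 0, 0, 0, 0, 0, 0, 0.05, 0, 0, 0, 0, 0, 0]}}

```text
clock: 16.85
eef_pos: [468.7, -286.0, 70.6]
ee_rot: [-1.642, -1.643, -0.852]
contact_force: [1.1, -0.2, -1.0]
gripper_width: 0.72
grasp_force: 35.0
```

```bash
python3 -c "
from h import *
go([469.5,-285,62],tilt(55))"
```

```text
t 16.85 p [ 468.672 -285.952   70.622] q [ 1.188  1.08  -0.56   1.39  -0.181  1.458  0.801] F [ 1.071 -0.162 -1.005] w 0.7198688201770344 34.98004004009999
y [ 1.     0.001 -0.002] z [-0.003  0.819 -0.574]
tool shift mm [-6.515  0.85   5.724]
turn deg [-0.151  0.009 -0.066]
```

Request:
{"method": "servo_tool", "body": {"rows": [0.05, -0.002, 0, 0.0014, 0, 0, 0, 0.05, -0.002, 0, 0.0014, 0, 0, 0, 0.05, -0.002, 0, 0.0014, 0, 0, 0, 0.05, -0.0012, 0, 0.0008, 0, 0, 0, 0.05, 0, 0, 0, 0, 0, 0]}}

```text
clock: 17.27
eef_pos: [467.9, -285.2, 61.4]
ee_rot: [-1.639, -1.639, -0.853]
contact_force: [-1.5, -1.4, 4.3]
gripper_width: 0.717
grasp_force: 34.9
```

Request:
{"method": "servo_tool", "body": {"rows": [0.05, 0, 0, 0, 0, 0, 0, 0.05, 0, 0, 0, 0, 0, 0, 0.05, 0, 0, 0, 0, 0, 0, 0.05, 0, 0, 0, 0, 0, 0, 0.05, 0, 0, 0, 0, 0, 0]}}

```text
clock: 17.68
eef_pos: [467.9, -285.1, 61.4]
ee_rot: [-1.64, -1.64, -0.853]
contact_force: [-2.0, -1.0, 5.1]
gripper_width: 0.716
grasp_force: 34.8
```

```bash
python3 -c "
from h import *
go([469.5,-285,62],tilt(55))"
```

```text
t 17.6833 p [ 467.896 -285.146   61.37 ] q [ 1.186  1.094 -0.556  1.387 -0.178  1.452  0.806] F [-2.047 -0.951  5.093] w 0.7162033681550654 34.83954154711682
y [ 1.     0.002 -0.004] z [-0.004  0.821 -0.571]
tool shift mm [ 0.604  1.601 -0.246]
turn deg [-0.224 -0.193 -0.117]
```

Seated (light upward force). Release and back off along the tool axis.

Request:
{"method": "servo_tool", "body": {"rows": [0.08, 0, 0, 0, 0, 0, 0, 0.0918, 0, 0, 0, 0, 0, 0, 0.0918, 0, 0, 0, 0, 0, 0, 0.0918, 0, 0, 0, 0, 0, 0, 0.0918, 0, 0, 0, 0, 0, 0]}}

```text
clock: 18.1
eef_pos: [467.9, -285.3, 60.1]
ee_rot: [-1.641, -1.64, -0.852]
contact_force: [0.1, 0.4, -0.4]
gripper_width: 0.984
grasp_force: 0.0
```

Request:
{"method": "servo_tool", "body": {"rows": [0.0918, 0, 0, 0, 0, 0, 0, 0.0918, 0, 0, -0.01, 0, 0, 0, 0.0918, 0, 0, -0.02, 0, 0, 0, 0.0918, 0, 0, -0.03, 0, 0, 0, 0.0918, 0, 0, -0.04, 0, 0, 0]}}

```text
clock: 18.52
eef_pos: [467.7, -366.2, 117.8]
ee_rot: [-1.636, -1.639, -0.851]
contact_force: [0.4, -1.7, 0.5]
gripper_width: 0.997
grasp_force: 0.0
```

Request:
{"method": "servo_tool", "body": {"rows": [0.0918, 0.02, 0, -0.03, 0, 0, 0, 0.0918, 0.03, 0, -0.02, 0, 0, 0, 0.0918, 0.03, 0, 0, 0, 0, 0, 0.0918, 0.02, 0, 0, 0, 0, 0, 0.0918, 0, 0, 0, 0, 0, 0]}}

```text
clock: 18.93
eef_pos: [470.7, -350.2, 233.8]
ee_rot: [-1.64, -1.648, -0.854]
contact_force: [0.8, 0.1, 0.5]
gripper_width: 1.0
grasp_force: 0.0
```

```bash
python3 -c "
from h import *
im,P=cloud('scene');im2,P2=cloud('top');im3,P3=cloud('wrist')
for Q in (P,P2,P3):
    q=near(Q,(469,-291),60,78,95);print('cup rim',circ(q),np.median(q[:,2])if len(q) else 0)
cv2.imwrite('pics/i.png',np.hstack([im[100:220,150:270].repeat(3,0).repeat(3,1),im2[180:300,300:420].repeat(3,0).repeat(3,1)]))
# station fit
for n,Q in (('scene',P),('top',P2)):
    b=Q[(Q[...,2]>25)&(Q[...,2]<50)&(abs(Q[...,1]+8)<60)&(Q[...,0]>735)&(Q[...,0]<765)]
    print(n,'face',len(b)); 
    if len(b)>20: print(np.polyfit(b[:,1],b[:,0],1), np.median(b[:,0]-.087*(b[:,1]+8)))
    t=Q[(Q[...,2]>54)&(Q[...,2]<68)&(abs(Q[...,1])<110)&(Q[...,0]>735)&(Q[...,0]<800)]
    th=np.radians(-5);X=np.array([np.cos(th),np.sin(th)]);Y=np.array([-X[1],X[0]])
    print('top along x',np.percentile(t[:,:2]@X,[1,3,50,97,99]),'y',np.percentile(t[:,:2]@Y,[1,50,99]))
    r=Q[(Q[...,2]>24)&(Q[...,2]<36)&(abs(Q[...,1])<110)&(Q[...,0]>610)&(Q[...,0]<740)][:,:2]
    u=r@X;v=r@Y
    for a in range(630,740,20):
        k=(u>a)&(u<a+20); print(a,[np.round(np.percentile(v[k&(s*v>0)],[5,50,95]),0).tolist() for s in(-1,1) if (k&(s*v>0)).sum()>3])
st()"
```

```text
cup rim (array([ 468.9, -289.7,   32.1]), 1.24, 116) 85.55463572239717
cup rim (array([ 466.3, -287.7,   32. ]), 0.83, 153) 87.44948613035876
cup rim (array([ 468. , -290.4,   31.9]), 0.55, 739) 87.05864063752051
scene face 0
top along x [753.741 755.259 773.106 788.395 788.931] y [-25.461  68.918 144.151]
630 [[-33.0, -23.0, -16.0], [134.0, 142.0, 148.0]]
650 [[-22.0, -13.0, -8.0], [126.0, 135.0, 139.0]]
670 [[-18.0, -11.0, -8.0], [123.0, 132.0, 135.0]]
690 [[-19.0, -12.0, -8.0], [126.0, 133.0, 137.0]]
710 [[-19.0, -12.0, -8.0], [125.0, 131.0, 136.0]]
730 [[-18.0, -10.0, -9.0]]
top face 140
[  0.09  754.717] 753.9564915228159
top along x [750.732 751.61  767.974 785.169 785.932] y [-25.329  58.739 142.76 ]
630 [[-30.0, -22.0, -15.0], [132.0, 140.0, 148.0]]
650 [[-20.0, -14.0, -9.0], [126.0, 131.0, 138.0]]
670 [[-19.0, -13.0, -8.0], [125.0, 130.0, 136.0]]
690 [[-18.0, -13.0, -9.0], [125.0, 130.0, 136.0]]
710 [[-19.0, -13.0, -7.0], [125.0, 131.0, 136.0]]
730 [[-18.0, -14.0, -9.0]]
t 19.0833 p [ 468.277 -351.967  227.827] q [ 1.215  0.953 -0.581  1.211 -0.23   1.748  0.718] F [-0.603 -0.128 -0.04 ] w 1.0012467941089838 0.0
y [ 1.     0.001 -0.005] z [-0.004  0.819 -0.573]
```

View pics/i.png

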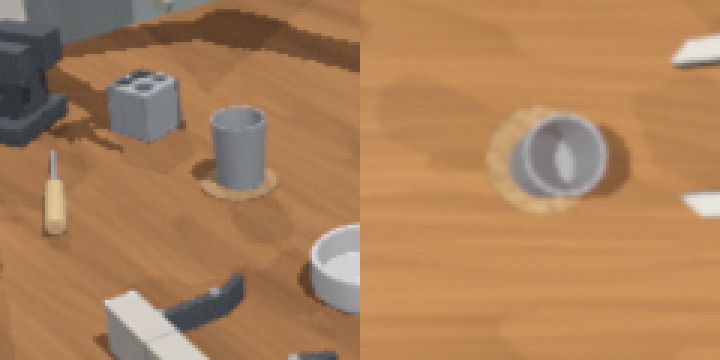

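The cup stands upright on its mat (crop (238,150), and (565,155) in the top view). Fits put it at (468,−289.5), with the mat at about (471.5,−287.5). Next I'll move behind the dish.

Request:
{"method": "servo_tool", "body": {"rows": [0.08, 0, 0, 0, 0, -5.5, 0, 0.08, 0, 0, 0, 0, -5.5, 0, 0.08, 0, 0, 0, 0, -5.5, 0, 0.08, 0, 0, 0, 0, -5.5, 0, 0.08, 0, 0, 0, 0, -5.5, 0]}}

```text
clock: 19.5
eef_pos: [468.0, -352.7, 226.9]
ee_rot: [-1.954, -1.951, -0.471]
contact_force: [-0.3, 0.5, -0.0]
gripper_width: 0.87
grasp_force: 0.0
```

Request:
{"method": "servo_tool", "body": {"rows": [0.08, 0, 0, 0, 0, -5.5, 0, 0.08, 0, 0, 0, 0, -5.5, 0, 0.08, 0, 0, 0, 0, -5.5, 0, 0.08, 0, 0, 0, 0, -5.5, 0, 0.08, 0, 0, 0, 0, -5.5, 0]}}

```text
clock: 19.92
eef_pos: [468.3, -352.4, 227.7]
ee_rot: [-2.22, -2.221, 0.007]
contact_force: [-0.2, -0.9, -0.6]
gripper_width: 0.869
grasp_force: 0.0
```

Request:
{"method": "servo_tool", "body": {"rows": [0.08, 0.035, -0.004, 0, 0, 0, 0, 0.08, 0.035, -0.004, 0, 0, 0, 0, 0.08, 0.035, -0.004, 0, 0, 0, 0, 0.08, 0.035, -0.004, 0, 0, 0, 0, 0.08, 0.035, -0.004, 0, 0, 0, 0]}}

```text
clock: 20.33
eef_pos: [447.5, -175.4, 227.6]
ee_rot: [-2.217, -2.217, 0.004]
contact_force: [0.3, 0.4, 0.5]
gripper_width: 0.871
grasp_force: 0.0
```

Request:
{"method": "servo_tool", "body": {"rows": [0.08, 0.035, -0.004, 0, 0, 0, 0, 0.08, 0.035, -0.004, 0, 0, 0, 0, 0.08, 0.035, -0.004, 0, 0, 0, 0, 0.08, 0.035, -0.004, 0, 0, 0, 0, 0.08, 0.035, -0.004, 0, 0, 0, 0]}}

```text
clock: 20.75
eef_pos: [427.6, -0.5, 228.4]
ee_rot: [-2.217, -2.217, 0.004]
contact_force: [0.9, -0.2, -0.3]
gripper_width: 0.869
grasp_force: 0.0
```

Request:
{"method": "servo_tool", "body": {"rows": [0.08, 0, 0, 0, 0, 0, 6.5, 0.08, 0, 0, 0, 0, 0, 6.5, 0.08, 0, 0, 0, 0, 0, 6.5, 0.08, 0, 0, 0, 0, 0, 6.5, 0.08, 0, 0, 0, 0, 0, 6.5]}}

```text
clock: 21.17
eef_pos: [428.1, -1.9, 228.2]
ee_rot: [-2.754, -1.502, 0.007]
contact_force: [-0.2, 0.4, 0.4]
gripper_width: 0.872
grasp_force: 0.0
```

Request:
{"method": "servo_tool", "body": {"rows": [0.08, 0, 0, 0, 0, 0, 6.5, 0.08, 0, 0, 0, 0, 0, 6.5, 0.08, 0, 0, 0, 0, 0, 6.5, 0.08, 0, 0, 0, 0, 0, 6.5, 0.08, 0, 0, 0, 0, 0, 6.5]}}

```text
clock: 21.58
eef_pos: [428.1, -2.0, 228.2]
ee_rot: [-3.065, -0.671, 0.009]
contact_force: [0.1, 0.4, 0.5]
gripper_width: 0.87
grasp_force: 0.0
```

Request:
{"method": "servo_tool", "body": {"rows": [0.08, 0, 0, 0, 0, 0, 6, 0.08, 0, 0, 0, 0, 0, 6, 0.08, 0, 0, 0, 0, 0, 6, 0.08, 0, 0, 0, 0, 0, 6, 0.08, 0, 0, 0, 0, 0, 6]}}

```text
clock: 22.0
eef_pos: [428.1, -2.0, 228.1]
ee_rot: [-3.136, 0.145, 0.01]
contact_force: [0.5, -0.7, 0.4]
gripper_width: 0.869
grasp_force: 0.0
```

```bash
cat >> h.py <<'E'
th=np.radians(-5);X=np.array([np.cos(th),np.sin(th),0]);Y=np.array([-X[1],X[0],0])
S=np.stack([X,-Y,[0,0,-1.]],1)
E
python3 -c "
from h import *
im,P=cloud('top');print(circ(near(P,(508,-9),80,36,50),59))
go(np.array([508.5,-9.4,25])-82*X,S)"
```

```text
h.py:13: RuntimeWarning: Mean of empty slice.
  p=np.asarray(p)[:,:2]; c0=p.mean(0)
  ret = um.true_divide(
Traceback (most recent call last):
  File "h.py", line 16, in circ
    s=least_squares(f,x0,loss="soft_l1",f_scale=2); return np.round(s.x,1),round(float(np.median(abs(f(s.x)))),2),len(p)
ValueError: Initial guess is outside of provided bounds
```

Request:
{"method": "servo_tool", "body": {"rows": [0.08, 0, 0, 0.03, 0, 0, 0, 0.08, -0.002, 0, 0.035, 0, 0, 0, 0.08, 0, 0, 0.035, 0, 0, 0, 0.08, 0, 0, 0.03, 0, 0, 0, 0.08, 0, 0, 0.02, 0, 0, 0]}}

```text
clock: 22.47
eef_pos: [423.5, -1.3, 75.7]
ee_rot: [-3.137, 0.132, 0.015]
contact_force: [-0.4, -0.6, 0.5]
gripper_width: 0.873
grasp_force: 0.0
```

Request:
{"method": "servo_tool", "body": {"rows": [0.08, 0, 0, 0.02, 0, 0, 0, 0.08, 0, 0, 0.015, 0, 0, 0, 0.08, 0, 0, 0.01, 0, 0, 0, 0.08, 0, 0, 0.005, 0, 0, 0, 0.08, 0, 0, 0, 0, 0, 0]}}

```text
clock: 22.88
eef_pos: [424.7, -0.9, 27.9]
ee_rot: [-3.137, 0.133, 0.011]
contact_force: [0.6, -0.2, 0.2]
gripper_width: 0.871
grasp_force: 0.0
```

Request:
{"method": "servo_tool", "body": {"rows": [0.08, 0, 0, 0, 0, 0, 0, 0.08, 0, 0, 0, 0, 0, 0, 0.08, 0, 0, 0, 0, 0, 0, 0.08, 0, 0, 0, 0, 0, 0, 0.08, 0, 0, 0, 0, 0, 0]}}

```text
clock: 23.3
eef_pos: [425.9, -0.9, 29.6]
ee_rot: [-3.137, 0.135, 0.005]
contact_force: [-0.3, -0.6, 0.3]
gripper_width: 0.869
grasp_force: 0.0
```

```bash
python3 -c "
from h import *
im,P=cloud('scene');q=near(P,(508,-9),80,36,50);print(len(q) and circ(q,59))
go(np.array([508.5,-9.4,25])-62*X,S)"
```

```text
(array([510.7,  -9.8]), 1.49, 241)
t 23.35 p [425.72   -0.899  29.454] q [ 0.311  0.479 -0.428  2.226  0.397  0.512 -2.082] F [-0.363 -0.044 -0.15 ] w 0.8709248741521665 0.0
y [-0.086 -0.996 -0.001] z [-0.003  0.001 -1.   ]
tool shift mm [21.219  1.289  4.381]
turn deg [-0.069  0.193  0.08 ]
```

Request:
{"method": "servo_tool", "body": {"rows": [0.08, 0.005, 0.001, 0.001, 0, 0, 0, 0.08, 0.005, 0, 0.001, 0, 0, 0, 0.08, 0.005, 0, 0.001, 0, 0, 0, 0.08, 0.005, 0, 0, 0, 0, 0, 0.08, 0.005, 0, 0, 0, 0, 0]}}

```text
clock: 23.77
eef_pos: [450.9, -3.9, 25.8]
ee_rot: [-3.137, 0.135, 0.007]
contact_force: [0.1, 1.1, 0.4]
gripper_width: 0.871
grasp_force: 0.0
```

Request:
{"method": "servo_tool", "body": {"rows": [0.08, 0.004, 0, 0, 0, 0, 0, 0.08, 0.004, 0, 0, 0, 0, 0, 0.08, 0.004, 0, 0, 0, 0, 0, 0.08, 0.005, -0.001, 0, 0, 0, 0, 0.08, 0.005, -0.001, 0, 0, 0, 0]}}

```text
clock: 24.18
eef_pos: [471.6, -4.0, 25.5]
ee_rot: [-3.138, 0.135, 0.01]
contact_force: [-3.2, -0.1, 0.4]
gripper_width: 0.876
grasp_force: 1.7
```

```bash
python3 -c "
from h import *
im,P=cloud('scene');q=near(P,(528,-9),80,36,50);c=circ(q,59);print(c); d=np.array([*c[0],0]);
p,M=st();print('dish-tool',(d-p)@X,(d-p)@Y,'dish uv',d@X,d@Y)"
```

```text
(array([529.2,  -9.2]), 2.13, 290)
t 24.2333 p [473.662  -3.692  25.766] q [ 0.305  0.542 -0.42   2.116  0.401  0.563 -2.062] F [ 0.217 -0.341 -1.164] w 0.8704635277151234 0.796972441021353
y [-0.086 -0.996 -0.002] z [-0.003  0.002 -1.   ]
dish-tool 55.80629485092848 -0.6467803791779662 dish uv 527.9880670634302 36.95782783961665
```

Request:
{"method": "servo_tool", "body": {"rows": [0.08, 0.004, -0.001, 0, 0, 0, 0, 0.08, 0.006, -0.0014, 0, 0, 0, 0, 0.08, 0.007, -0.0015, 0, 0, 0, 0, 0.08, 0.007, -0.0015, 0, 0, 0, 0, 0.08, 0.007, -0.0015, 0, 0, 0, 0]}}

```text
clock: 24.65
eef_pos: [504.5, 0.5, 25.6]
ee_rot: [-3.137, 0.135, 0.006]
contact_force: [-2.5, -0.1, -0.0]
gripper_width: 0.869
grasp_force: 1.7
```

Request:
{"method": "servo_tool", "body": {"rows": [0.08, 0.007, -0.0016, 0, 0, 0, 0, 0.08, 0.007, -0.0016, 0, 0, 0, 0, 0.08, 0.007, -0.0016, 0, 0, 0, 0, 0.08, 0.007, -0.0016, 0, 0, 0, 0, 0.08, 0.007, -0.0016, 0, 0, 0, 0]}}

```text
clock: 25.07
eef_pos: [539.8, 5.5, 25.5]
ee_rot: [-3.137, 0.135, 0.007]
contact_force: [-4.5, -0.5, 3.0]
gripper_width: 0.867
grasp_force: 2.5
```

Request:
{"method": "servo_tool", "body": {"rows": [0.08, 0.007, -0.0016, 0, 0, 0, 0, 0.08, 0.007, -0.0016, 0, 0, 0, 0, 0.08, 0.006, -0.0014, 0, 0, 0, 0, 0.08, 0.006, -0.001, 0, 0, 0, 0, 0.08, 0.005, 0, 0, 0, 0, 0]}}

```text
clock: 25.48
eef_pos: [571.4, 8.9, 25.4]
ee_rot: [-3.137, 0.134, 0.006]
contact_force: [-3.6, 1.9, 3.4]
gripper_width: 0.872
grasp_force: 2.5
```

```bash
python3 -c "
from h import *
for n in ('scene','top'):
    im,P=cloud(n);q=near(P,(622,6),80,36,50);
    if len(q)<20: continue
    c=circ(q,59);print(c); d=np.array([*c[0],0]);print('dish uv',d@X,d@Y)
p,M=st();print('tool uv',p@X,p@Y)"
```

```text
(array([629. ,   4.2]), 1.88, 337)
dish uv 626.2404109801678 59.004979920262315
t 25.5833 p [572.541   8.783  25.543] q [ 0.261  0.662 -0.415  1.876  0.397  0.687 -2.045] F [-0.392  0.382  0.243] w 0.8707397978500491 0.05910031373389302
y [-0.085 -0.996 -0.002] z [-0.002  0.003 -1.   ]
tool uv 569.5967470758553 58.650201707729
```

Request:
{"method": "servo_tool", "body": {"rows": [0.08, 0.005, 0, 0, 0, 0, 0, 0.08, 0.006, 0, 0, 0, 0, 0, 0.08, 0.006, 0, 0, 0, 0, 0, 0.08, 0.006, 0, 0, 0, 0, 0, 0.08, 0.006, 0, 0, 0, 0, 0]}}

```text
clock: 26.0
eef_pos: [600.0, 5.7, 25.2]
ee_rot: [-3.137, 0.135, 0.007]
contact_force: [-3.2, 0.4, 2.3]
gripper_width: 0.87
grasp_force: 2.3
```

Request:
{"method": "servo_tool", "body": {"rows": [0.08, 0.006, 0, 0, 0, 0, 0, 0.08, 0.005, 0, 0, 0, 0, 0, 0.08, 0.005, 0, 0, 0, 0, 0, 0.08, 0.004, 0, 0, 0, 0, 0, 0.08, 0.003, 0, 0, 0, 0, 0]}}

```text
clock: 26.42
eef_pos: [623.0, 3.9, 25.2]
ee_rot: [-3.137, 0.135, 0.007]
contact_force: [-5.0, 0.1, 4.2]
gripper_width: 0.873
grasp_force: 2.7
```

Request:
{"method": "servo_tool", "body": {"rows": [0.08, 0.002, 0, 0, 0, 0, 0, 0.08, 0.002, 0, 0, 0, 0, 0, 0.08, 0.001, 0, 0, 0, 0, 0, 0.08, 0.001, 0, 0, 0, 0, 0, 0.08, 0.001, 0, 0, 0, 0, 0]}}

```text
clock: 26.83
eef_pos: [629.3, 3.4, 25.2]
ee_rot: [-3.137, 0.134, 0.007]
contact_force: [-4.1, 0.6, 4.4]
gripper_width: 0.87
grasp_force: 2.8
```

```bash
python3 -c "
from h import *
im,P=cloud('scene');q=near(P,(686,0),75,36,48)
c=circ(q,59);print(c); d=np.array([*c[0],0]);print('dish uv',d@X,d@Y)
p,M=st();print('tool uv',p@X,p@Y)"
```

```text
(array([686.6,  -1.5]), 1.85, 294)
dish uv 684.1180133239139 58.34684092340448
t 26.8833 p [629.601   3.321  25.168] q [ 0.253  0.737 -0.412  1.726  0.395  0.767 -2.01 ] F [-2.907 -0.33   3.814] w 0.8676431490596731 2.390367975099821
y [-0.086 -0.996 -0.001] z [-0.004  0.002 -1.   ]
tool uv 626.9157802139166 58.18124166309805
```

Request:
{"method": "servo_tool", "body": {"rows": [0.08, 0.001, 0, 0, 0, 0, 0, 0.08, 0.001, 0, 0, 0, 0, 0, 0.08, 0.001, 0, 0, 0, 0, 0, 0.08, 0.001, 0, 0, 0, 0, 0, 0.08, 0.001, 0, 0, 0, 0, 0]}}

```text
clock: 27.3
eef_pos: [634.5, 2.9, 25.1]
ee_rot: [-3.137, 0.135, 0.007]
contact_force: [-5.4, 0.3, 4.7]
gripper_width: 0.872
grasp_force: 2.8
```

Request:
{"method": "servo_tool", "body": {"rows": [0.08, 0.001, 0, 0, 0, 0, 0, 0.08, 0.001, 0, 0, 0, 0, 0, 0.08, 0, 0, 0, 0, 0, 0, 0.08, 0, 0, 0, 0, 0, 0, 0.08, 0, 0, 0, 0, 0, 0]}}

```text
clock: 27.72
eef_pos: [636.8, 2.7, 25.1]
ee_rot: [-3.137, 0.135, 0.006]
contact_force: [-2.9, 0.7, 3.1]
gripper_width: 0.872
grasp_force: 2.1
```

Not yet at the stop by force; continue gently.

Request:
{"method": "servo_tool", "body": {"rows": [0.08, 0.001, 0, 0, 0, 0, 0, 0.08, 0.0005, 0, 0, 0, 0, 0, 0.08, 0.0005, 0, 0, 0, 0, 0, 0.08, 0, 0, 0, 0, 0, 0, 0.08, 0, 0, 0, 0, 0, 0]}}

```text
clock: 28.13
eef_pos: [637.6, 2.5, 24.9]
ee_rot: [-3.137, 0.135, 0.009]
contact_force: [-7.4, 0.4, 6.1]
gripper_width: 0.87
grasp_force: 3.6
```

Request:
{"method": "servo_tool", "body": {"rows": [0.08, 0.001, 0, 0, 0, 0, 0, 0.08, 0.0005, 0, 0, 0, 0, 0, 0.08, 0.0005, 0, 0, 0, 0, 0, 0.08, 0, 0, 0, 0, 0, 0, 0.08, 0, 0, 0, 0, 0, 0]}}

```text
clock: 28.55
eef_pos: [637.7, 2.5, 24.7]
ee_rot: [-3.138, 0.134, 0.015]
contact_force: [-11.3, 0.7, 9.6]
gripper_width: 0.872
grasp_force: 6.1
```

```bash
python3 -c "
from h import *
im,P=cloud('scene');q=near(P,(692,-2),75,36,48)
c=circ(q,59);print(c); d=np.array([*c[0],0]);print('dish uv',d@X,d@Y)
p,M=st();print('tool uv',p@X,p@Y)"
```

```text
(array([694.5,  -1.9]), 1.85, 276)
dish uv 692.0228137359378 58.63689341187428
t 28.6 p [637.681   2.523  24.695] q [ 0.25   0.751 -0.411  1.699  0.393  0.785 -2.003] F [-11.215   1.172   8.762] w 0.873467766578541 6.1356329172849655
y [-0.085 -0.996 -0.   ] z [-0.01   0.001 -1.   ]
tool uv 635.0347865388541 58.090658414664894
```

The tool has stalled and the force is rising, so the dish is home. Retreat and verify.

Request:
{"method": "servo_tool", "body": {"rows": [0.08, -0.003, 0, 0, 0, 0, 0, 0.08, -0.006, 0, 0, 0, 0, 0, 0.08, -0.012, 0, 0, 0, 0, 0, 0.08, -0.02, 0, 0, 0, 0, 0, 0.08, -0.03, 0, -0.02, 0, 0, 0]}}

```text
clock: 29.02
eef_pos: [569.5, 7.9, 42.8]
ee_rot: [-3.136, 0.137, 0.008]
contact_force: [0.4, 0.3, 0.2]
gripper_width: 0.87
grasp_force: 0.0
```

Request:
{"method": "servo_tool", "body": {"rows": [0.08, -0.02, 0, -0.035, 0, 0, 0, 0.08, -0.02, 0, -0.035, 0, 0, 0, 0.08, -0.02, 0, -0.035, 0, 0, 0, 0.08, -0.02, 0, -0.035, 0, 0, 0, 0.08, 0, 0, 0, 0, 0, 0]}}

```text
clock: 29.43
eef_pos: [492.3, 15.8, 192.1]
ee_rot: [3.139, -0.133, 0.01]
contact_force: [-0.1, -0.4, -0.8]
gripper_width: 0.865
grasp_force: 0.0
```

```bash
python3 -c "
from h import *
im,P=cloud('scene');im2,P2=cloud('top')
for Q in (P,P2):
    q=near(Q,(692,-2),75,36,48)
    if len(q)<20: continue
    c=circ(q,59);d=np.array([*c[0],0]);print(c,'dish uv',d@X,d@Y)
    q=near(Q,(469,-291),60,78,95); print('cup rim',circ(q),np.median(q[:,2]))
cv2.imwrite('pics/j.png',np.hstack([im[130:250,150:270].repeat(3,0).repeat(3,1),im2[90:210,200:320].repeat(3,0).repeat(3,1)]))
st()"
```

```text
(array([695.6,  -2.2]), 1.83, 252) dish uv 693.1447746266631 58.43390631946919
cup rim (array([ 468.9, -289.9,   32.2]), 1.26, 120) 85.36885905079572
(array([693. ,  -1.8]), 1.94, 261) dish uv 690.5198061145254 58.605779267561964
cup rim (array([ 466.3, -287.7,   31.9]), 0.83, 154) 87.40034994199198
t 29.5333 p [492.413  14.554 187.918] q [ 0.398  0.296 -0.56   1.985  0.198  0.911 -1.921] F [-0.024  0.353 -0.226] w 0.8746527327388085 0.0
y [-0.086 -0.996 -0.   ] z [ 0.002  0.    -1.   ]
```

View pics/j.png

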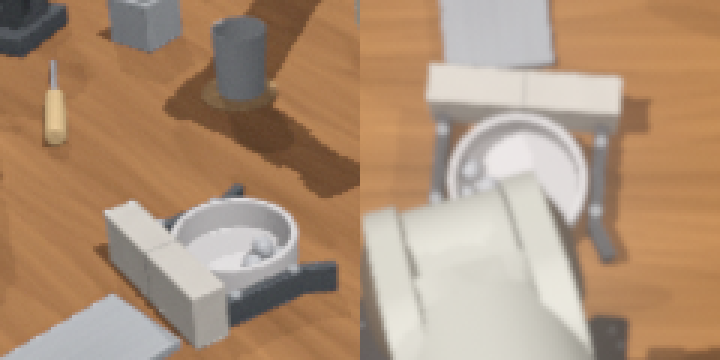

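The dish sits against the brick, between the rails (crop (240,240), and (515,170) in the top view) with nuggets inside. The cup is on its mat at (240,60).

```bash
python3 -c "
from bench import job
print(job.finish_job())"
```

```text
the job is handed in; nothing more can be done
None
```

I handed the job in at about 30 s on the clock: all six nuggets were poured into the dish, the empty cup stands upright on its cork mat, and the dish was pushed against the back stop until the force rose; no verdict came back.

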